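# Add a ceramic plate to the stack in the gel casting chamber

## Robot

A 6-joint arm with a two-finger parallel gripper is mounted at the origin on a cart in front of the work surface, level with it; the furniture and walls round the work are solid. World frame = base frame: x ahead of the robot, y to its left, z up, the work surface at z = 0. Lengths are in mm, angles in rad, forces in N, time in s.
With the tool pointing down it reaches from about 350 to 725 mm from the base axis. Payload 6 kg.
Tool frame: the origin (TCP) lies on the mounting face of the last link; the fingertips stand 173 mm ahead of it and the grasp point (between the pads) lies 155 mm ahead of it (ctrl.pinch_z is the distance from the TCP to the grasp point, in mm); z points along the fingers, y is the line along which they close (so a half turn about z gives the same grasp; the last joint's range is limited). The gripper opens to 85 mm and grips with 20 to 120 N. Pads are 22 mm wide; open, the fingers measure 114 mm over their backs; the gripper's body (76 mm by 85 mm) begins 54 mm behind the grasp point. The pads swing forward as they close: fully open they stand 13 mm farther back than shut.
Start: joints at [1.465, 0.04, 0.085, 0, -1.615, -0.334], TCP at [255.429, 542.909, 404.661] pointing down, gripper open.
Joint ranges: [-2.56, 2.56], [-1.29, 2.01], [-1.08, 1.49], [-3.29, 1.98], [-2.81, -0.18], [-2.99, 2.99]. Speed limits (rad/s): [2.57, 2.57, 3.01, 3.14, 3.14, 3.14].

## Interface

Orientations are given as a rotation vector (axis times angle).
In Python, from plant import ctrl, camrig gives the robot as it stands (ctrl), with the cameras (camrig).
- The arm moves only by the shell command python3 shift.py [FORCE], which reads ROWS from standard input. ROWS is a JSON list of rows, 1 to 12 of them, each an object with the fields sx, sy, sz (the shift in normalised numbers (1 is 0.5 m)), wx, wy, wz (a rotation vector in fractions of the full range, 1 being pi rad), aperture (the finger opening in mm); a field left out counts as zero (the opening has to be given); each row shifts and turns the commanded pose from where the row before left it, along the tool's axes as they then stand; what a row does not reach is not made up. A row lasts 1/12 s, in which the tool goes at most 41.7 mm and 0.125 rad, less where a joint would pass 70% of its speed; a pose out of reach is approached as far as the arm can. The fingers move at their own pace and stop on an object; FORCE is the grip in N (left out, the last holds). Time passes only in rows, so rows that do not move let the fingers close. It prints the time, the measured TCP pose, the force, the opening and the grip force at its end. A shift or turn number past 1, either way, is cut back to 1. Input that does not fit is refused with a message, and nothing moves.
- ctrl.get_obs(): the state, without advancing time (a new reading comes with each control period).
- camrig.grab_frame(name): name is "side" or "top"; returns a dict with "color" (420x560x3 uint8, blue, green, red), "intrinsics" (3x3 intrinsics, pixels), "rvec" (rotation vector, rad) and "tvec" (3), from world to camera coordinates, as OpenCV has them. Camera axes: x right, y down, z forward; pixel columns grow to the right and rows downward; lengths in mm; the calibration is good to about 2 mm. A picture is of the moment at which its call begins. There is no depth.
- ctrl.close_job(): hands the job in; it is judged then, once.
The state is a dict: "clock": time; "q": joint angles; "qd": joint speeds; "joint_efforts": joint torques, N m; "position": TCP position; "tcp_rot": TCP orientation; "wrist_force": force on the tool from outside, world axes, zero at the start; "wrist_torque": the same for the moment, N m; "width": finger opening in mm; "finger_force": force on a finger pad.
Only numpy, scipy, OpenCV 4.12 (cv2) and the standard library are available. Lean on these libraries where they do the work, as an engineer would, in place of code of your own. Each camera call takes 0.05 s, during which the arm holds its last target. There are 200 camera calls.

## Task

Slide the white ceramic plate that is drying on the plate warmer out over the warmer's open front edge until enough of it overhangs to take it by its sides. Lift it off and lay it flat on the two plates stacked in the casting chamber, its end sticking out of the chamber's open end, and let go without dropping it. Then push it home along the stack against the chamber's closed end, so that all three plates lie squarely one on another.

Things in the scene. Friction and masses are not known exactly. Their poses are not given: they have to be found in the camera images.
- ceramic_plate: the plate to move: plain white ceramic rectangle, 120 long (its x) x 60 wide (its y) x 3 mm thick, both ends alike, 85 g; starts flat on the plate warmer, long way front to back, too thin and too near the side rims to be gripped there. Glazed and slippery below: a shut fingertip pressed on it with about 5 N draws it along. Origin: centre of its underside, z up
- plate_warmer: fixed low white box with a dark flat top, 230 (x, front to back) x 130 mm (y), top 42 mm above the bench; origin on the bench under its middle. Its open front edge is at x = -115 mm. Bare metal side rims 76 mm apart stand 6 mm above the dark top; a white control hump takes the rear 50 mm, 26 mm above the top, its knob 36 mm
- warmer_edge (a point): middle of the warmer's open front edge, at the height of the dark top (42 mm above the bench); axes as the warmer's. Below it is only the box's upright front face, so fingers can reach down in front of it on both sides of an overhanging plate
- casting_chamber: fixed grey chamber lying on its back, open above and at its front (-x) end; origin on the bench. Inside 65 mm wide (y), floor 18 mm and wall tops 40 mm above the bench; side walls 12 mm thick, with 9 mm studs on top, from x = -56 mm (open end) to the closed end, inner face at x = 60 mm. A plate that is home is centred over the origin
- chamber_mouth (a point): middle of the chamber's open end on its floor, 18 mm above the bench; axes as the chamber's. Plates that are home stand 4 mm out of it. The bench in front of it is free, so fingers can reach down there
- lower_plate_1: plate of the same kind and size lying on the chamber floor, already home; origin: centre of its underside
- lower_plate_2: plate of the same kind and size lying on lower_plate_1, already home; its top is 24 mm above the bench; origin: centre of its underside

How it is judged (in metres and radians):
On the way, in this order (a step that is already met when the one before it is completed fails the run):
1. the plate, flat on the warmer, overhangs its front edge by at least 25 mm (x of ceramic_plate in the frame of warmer_edge below 0.035 m and z of ceramic_plate in the frame of warmer_edge between -0.004 and 0.004 m and angle between ceramic_plate's own z axis and vertical below 0.1 rad), for 0.2 s.
2. the plate is lifted clear of the warmer, held in the fingers (z of ceramic_plate in the frame of warmer_edge above 0.012 m and contact force between the fingers and ceramic_plate above 1 N), for 0.1 s.
3. the plate lies on the stack between the chamber's walls, standing at least 12 mm short of home, and the fingers have let go (x of ceramic_plate in the frame of casting_chamber between -0.06 and -0.012 m and z of ceramic_plate in the frame of casting_chamber between 0.021 and 0.027 m and angle between ceramic_plate's own z axis and vertical below 0.06 rad and contact force between the fingers and ceramic_plate below 0.1 N), for 0.1 s.
At the end, for the whole second after the job is handed in: The ceramic plate lies flat on the two lower plates in the casting chamber (underside within 2 mm of their top), pushed home to within 4 mm of the closed end, between the side walls (5 mm) and square to them (4 degrees), at rest; the two lower plates are still in place (within 6 mm) (x of ceramic_plate in the frame of casting_chamber between -0.004 and 0.004 m and y of ceramic_plate in the frame of casting_chamber between -0.005 and 0.005 m and z of ceramic_plate in the frame of casting_chamber between 0.022 and 0.026 m and angle between the x axis of ceramic_plate and the x axis of casting_chamber, either way round below 0.07 rad and linear speed of ceramic_plate below 0.02 m/s and horizontal distance between each of lower_plate_1, lower_plate_2 and casting_chamber below 0.006 m and angle between each of lower_plate_1, lower_plate_2's own z axis and vertical below 0.04 rad); the robot touches nothing.
It fails at once if the plate is dropped or flung: loose from the fingers and faster than 0.5 m/s (a free fall of about 13 mm) (linear speed of ceramic_plate above 0.5 m/s and contact force between the fingers and ceramic_plate below 0.1 N).
It also fails if it takes over 61 s, if anything falls off the work surface, if the arm or the gripper's body presses on something with over 40 N, if the wrist force passes 120 N, or if a joint passes its speed limit or range.

## Working session

There is one attempt and no reset: what is moved stays moved. The work goes in short steps, Python scripts to look and compute and a shell command to move; the robot and the scene stay as the last step left them, time stands still between calls to the robot, and variables do not carry over. Pictures are saved under pics/ and viewed, at most 11 in all, crops included, and the job is handed in when it is done.

```bash
ls; mkdir -p pics; python3 - <<'E'
from plant import ctrl, camrig
import cv2
for n in("side","top"):
    f=camrig.grab_frame(n); cv2.imwrite(f"pics/{n}0.png",f["color"]); print(n,f["intrinsics"],f["rvec"],f["tvec"])
o=ctrl.get_obs(); print(o)
E
```

```text
pics
plant.py
shift.py
side [[398.79417614   0.         283.60547929]
 [  0.         398.79417614 208.60979189]
 [  0.           0.           1.        ]] [ 0.27602211  2.96023623 -0.8139701 ] [ 517.26925531  -14.30149783 1054.10924407]
top [[428.67595003   0.         281.08372473]
 [  0.         428.67595003 204.14853745]
 [  0.           0.           1.        ]] [ 2.17906645 -2.17231175  0.09167002] [ -26.96142918  527.32048995 1140.24096187]
{'clock': 0.1, 'q': array([ 1.46472759e+00,  4.07332999e-02,  8.39374108e-02, -4.13153479e-04,
       -1.61546514e+00, -3.33716812e-01]), 'qd': array([-7.89310151e-04,  7.13359370e-04,  1.22381009e-03, -2.67219321e-04,
        2.72470702e-05,  8.58635835e-04]), 'joint_efforts': array([-5.18369634e-03, -3.69348943e+01,  3.48283660e+01,  6.95165277e+00,
       -4.47065264e-03,  1.95568937e-06]), 'position': array([255.34425172, 542.93776246, 403.80271658]), 'tcp_rot': array([ 3.06448601e+00, -6.84904381e-01, -3.82660029e-04]), 'wrist_force': array([0.26671823, 0.72300464, 0.05046154]), 'wrist_torque': array([-0.00963067, -0.04803937,  0.02126739]), 'finger_force': 0.0, 'width': 85.62796061883776}
```

View pics/side0.png

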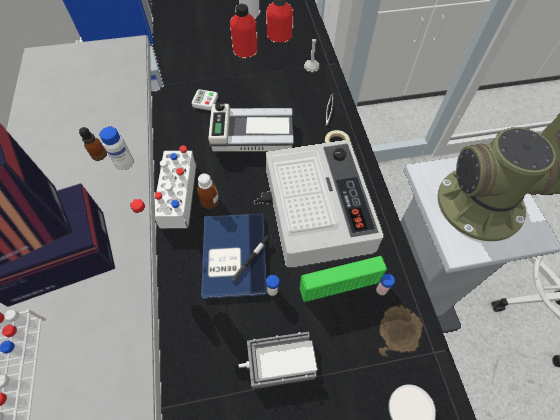

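View pics/top0.png

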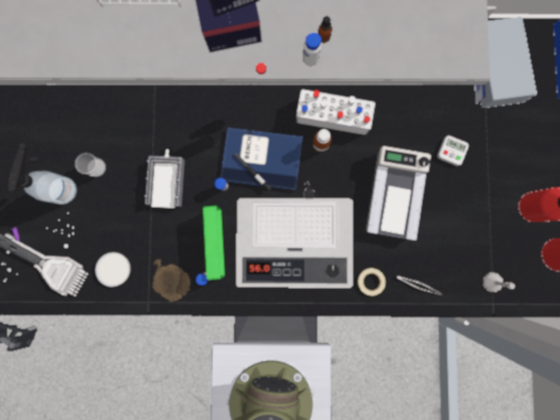

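Side view: the warmer is at about (250,128), with its front to the right. The chamber is at (283,360). Top view: the warmer is at (400,195), front edge down at row ~238. The chamber is at (163,182), open end down. I'll zoom in on both next.

```bash
cat > h.py <<'E'
import cv2, numpy as np
from plant import ctrl, camrig
def frame(n):
    f=camrig.grab_frame(n); R=cv2.Rodrigues(np.array(f["rvec"],float))[0]
    return f["color"],np.array(f["intrinsics"]),R,np.array(f["tvec"],float).ravel()
def ray(F,uv,z):
    _,K,R,t=F; uv=np.atleast_2d(np.array(uv,float)); c=-R.T@t
    d=np.c_[uv,np.ones(len(uv))]@np.linalg.inv(K).T@R
    return c+d*((z-c[2])/d[:,2])[:,None]
def proj(F,P):
    _,K,R,t=F; p=(np.atleast_2d(P)@R.T+t)@K.T; return p[:,:2]/p[:,2:]
E
python3 - <<'E'
from h import *
T=frame("top");S=frame("side")
def crop(F,x,y,w,h,s): return cv2.resize(F[0][y:y+h,x:x+w],(w*s,h*s),interpolation=cv2.INTER_CUBIC)
a=crop(T,360,140,80,110,5); b=crop(T,130,140,80,110,5)
cv2.imwrite("pics/t1.png",np.hstack([a,b]))
a=crop(S,200,90,110,75,5); b=crop(S,230,325,110,75,5)
a=cv2.resize(a,(440,300));b=cv2.resize(b,(440,300))
cv2.imwrite("pics/s1.png",np.vstack([a,b]))
print(proj(T,[[255,543,400],[500,0,0]]))
E
```

```text
[[-38.23758156 336.85338564]
 [271.90135507 214.7273407 ]]
```

View pics/t1.png

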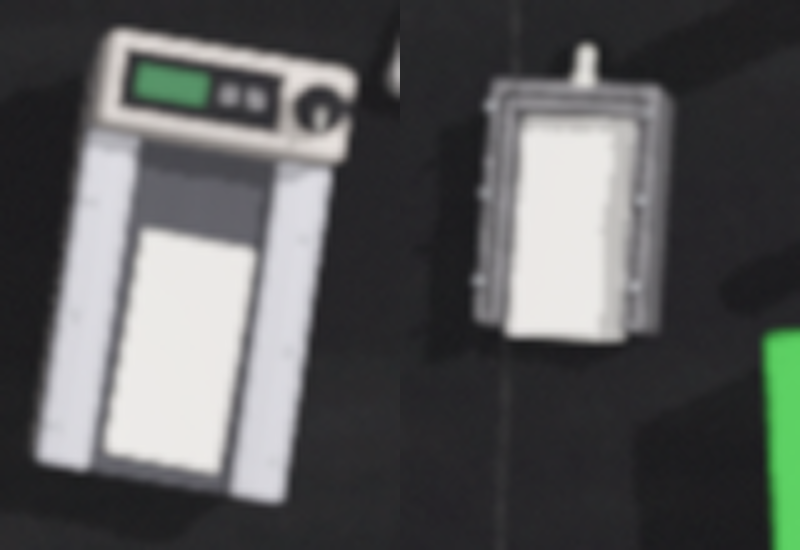

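View pics/s1.png

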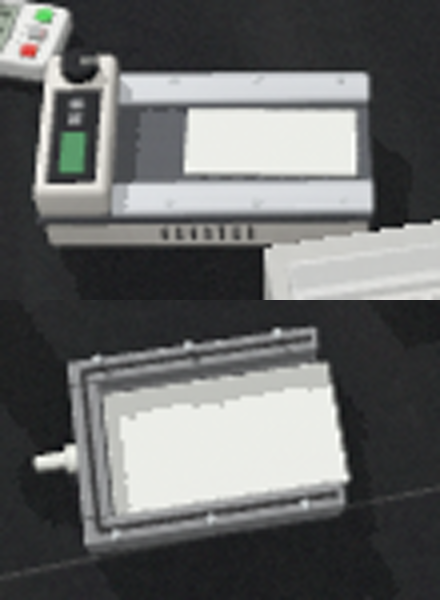

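Warmer crop: the plate is white, with crop corners near (143,230), (257,247), (220,474) and (104,455), about 10 mm from the front edge. Chamber crop: the stack's front end is at row ~338 and the closed end is at the top. Next I'll get sub-pixel positions with masks.

```bash
cat > meas.py <<'E'
from h import *
def blob(F,box,z,lo,name):
    x,y,w,h=box; im=F[0][y:y+h,x:x+w]; g=cv2.resize(im,None,fx=4,fy=4,interpolation=cv2.INTER_CUBIC)
    hsv=cv2.cvtColor(g,cv2.COLOR_BGR2HSV); m=((hsv[...,2]>lo)&(hsv[...,1]<22)).astype(np.uint8)
    m=cv2.morphologyEx(m,cv2.MORPH_OPEN,np.ones((9,9)))
    c=max(cv2.findContours(m,0,1)[0],key=cv2.contourArea).reshape(-1,2)
    uv=(c+.5)/4-.5+[x,y]
    P=ray(F,uv,z)[:,:2].astype(np.float32); r=cv2.minAreaRect(P); print(name,"c",np.round(r[0],1),"size",np.round(r[1],1),"ang",round(r[2],2)); return r
E
python3 - <<'E'
from meas import *
T=frame("top");S=frame("side")
for lo in(200,215):
    blob(T,(372,170,50,70),45,lo,"plate T"); blob(S,(240,110,54,30),45,lo,"plate S")
for lo in(100,130,150):
    blob(T,(150,155,48,60),24,lo,"stack T"); blob(S,(250,335,75,55),24,lo,"stack S")
hs=cv2.cvtColor(T[0],cv2.COLOR_BGR2HSV); print(hs[210,385:400:5], hs[200,378], hs[200,155:180:3].tolist())
# hand-read points from the crops
t=lambda x,y,ox,oy,s:[x/s+ox-.4,y/s+oy-.4]
print("rim front corners top z48",ray(T,[t(36,460,360,140,5),t(286,502,360,140,5)],48).round(1).tolist())
print("hump/rim line",ray(T,[t(82,130,360,140,5),t(332,167,360,140,5)],48).round(1).tolist())
s=lambda x,y:[x/4+200-.4,y/4+90-.4]
print("rim front S",ray(S,[s(368,75),s(372,210)],48).round(1).tolist())
t2=lambda x,y:[(x-400)/5+130-.4,y/5+140-.4]
print("wall outer corners z40 T (backL,backR,frontL,frontR)",ray(T,[t2(492,80),t2(672,90),t2(475,322),t2(660,332)],40).round(1).tolist())
s2=lambda x,y:[x/4+230-.4,(y-300)/4+325-.4]
print("wall S",ray(S,[s2(70,362),s2(90,548),s2(316,330),s2(345,490)],40).round(1).tolist())
E
```

```text
plate T c [ 511.8 -329.5] size [ 60.  119.8] ang 78.94
plate S c [ 511.  -330.6] size [ 59.3 119.3] ang 78.85
plate T c [ 511.7 -329.5] size [ 57.9 117.9] ang 78.88
plate S c [ 511.2 -331.1] size [ 58.2 118.5] ang 78.86
stack T c [589.3 288.4] size [146.9  90.5] ang 1.33
stack S c [581.9 289.2] size [ 75.5 128.9] ang 87.3
stack T c [580.3 294.7] size [129.1  77.4] ang 2.81
stack S c [579.  294.1] size [ 64.4 121.9] ang 87.51
stack T c [579.  294.1] size [ 64.6 121.8] ang 87.55
stack S c [578.8 294.1] size [ 63.3 120.8] ang 87.55
[[ 15   4 229]
 [ 18   5 236]
 [ 23   4 235]] [125   7 224] [[12, 5, 235], [18, 5, 235], [15, 4, 235], [15, 4, 235], [18, 5, 236], [23, 5, 220], [15, 6, 182], [150, 4, 116], [140, 7, 113]]
rim front corners top z48 [[453.2, -251.8, 48.0], [431.5, -383.1, 48.0]]
hump/rim line [[629.4, -278.9, 48.0], [609.8, -411.9, 48.0]]
rim front S [[431.3, -378.4, 48.0], [453.6, -253.7, 48.0]]
wall outer corners z40 T (backL,backR,frontL,frontR) [[656.5, 334.7, 40.0], [651.3, 237.2, 40.0], [525.2, 339.8, 40.0], [520.1, 240.6, 40.0]]
wall S [[651.0, 244.5, 40.0], [653.9, 334.5, 40.0], [521.6, 252.3, 40.0], [524.6, 331.9, 40.0]]
```

The rows are not in the units I measure in: shifts go in shares of 0.5 m and turns go in shares of pi rad. I convert before sending: -0.093 rad / 3.1416 = -0.0296.

```bash
cat > go.py <<'E'
import sys; from h import *
from scipy.spatial.transform import Rotation as Ro
o=ctrl.get_obs(); R=Ro.from_rotvec(o["tcp_rot"]).as_matrix()
t=np.array([float(a) for a in sys.argv[1:4]])
print("t",o["clock"],"pos",o["position"].round(1),"yaw",np.degrees(np.arctan2(R[1,0],R[0,0])).round(2),"tilt",R[:2,2].round(4),"d tool",(R.T@(t-o["position"])).round(1),"q",o["q"].round(2),"F",o["wrist_force"].round(1),o["width"])
E
echo '[{"wz":-0.0296, "aperture":0}, {"wz":-0.0296, "aperture":0}, {"wz":-0.0296, "aperture":0}, {"aperture":0}]' | python3 shift.py; python3 go.py 549 -337.5 280
```

```text
clock: 0.63
position: [255.4, 542.9, 404.5]
tcp_rot: [3.132, -0.247, -0.0]
wrist_force: [-0.6, 0.1, -0.1]
width: 38.6
finger_force: 0.0
t 0.6333 pos [255.4 542.9 404.5] yaw -9.03 tilt [-0.0001 -0.0003] d tool [428.1 823.4 124.7] q [ 1.46  0.04  0.08 -0.   -1.62 -0.05] F [-0.6  0.1 -0.1] 38.57974065592187
```

To row units: 34 mm / 500 = 0.068, 18 mm / 500 = 0.036.

```bash
echo '[{"sx":0.036, "sy":0.068, "aperture":0}, {"sx":0.036, "sy":0.068, "aperture":0}, {"sx":0.036, "sy":0.068, "aperture":0}, {"sx":0.036, "sy":0.068, "aperture":0}, {"sx":0.036, "sy":0.068, "aperture":0}, {"sx":0.036, "sy":0.068, "aperture":0}, {"sx":0.036, "sy":0.068, "aperture":0}, {"sx":0.036, "sy":0.068, "aperture":0}, {"sx":0.036, "sy":0.068, "aperture":0}, {"sx":0.036, "sy":0.068, "aperture":0}, {"sx":0.036, "sy":0.068, "aperture":0}, {"sx":0.036, "sy":0.068, "aperture":0}]' | python3 shift.py; echo '[{"sx":0.036, "sy":0.068, "aperture":0}, {"sx":0.036, "sy":0.068, "aperture":0}, {"sx":0.036, "sy":0.068, "aperture":0}, {"sx":0.036, "sy":0.068, "aperture":0}, {"sx":0.036, "sy":0.068, "aperture":0}, {"sx":0.036, "sy":0.068, "aperture":0}, {"sx":0.036, "sy":0.068, "aperture":0}, {"sx":0.036, "sy":0.068, "aperture":0}, {"sx":0.036, "sy":0.068, "aperture":0}, {"sx":0.036, "sy":0.068, "aperture":0}, {"sx":0.036, "sy":0.068, "aperture":0}, {"aperture":0}]' | python3 shift.py;python3 go.py 549 -337.5 225
```

```text
clock: 1.63
position: [403.2, 103.7, 405.1]
tcp_rot: [-3.13, 0.256, -0.002]
wrist_force: [1.2, 0.6, -1.1]
width: -0.1
finger_force: 0.0
clock: 2.63
position: [539.9, -300.3, 401.2]
tcp_rot: [3.13, -0.265, -0.009]
wrist_force: [-0.6, 1.5, -2.2]
width: -0.0
finger_force: 0.0
t 2.6333 pos [ 539.9 -300.3  401.2] yaw -9.67 tilt [-0.0054  0.0002] d tool [ 16.2  35.  176.1] q [-0.18  0.09  0.13  0.   -1.62  1.59] F [-0.6  1.5 -2.2] -0.045465485915825915
```

To row units: 35 mm / 500 = 0.07, 20 mm / 500 = 0.04, -0.004 rad / 3.1416 = -0.0013.

```bash
echo '[{"sx":0.016, "sy":0.034, "sz":0.07, "wz":-0.0013, "aperture":0}, {"sx":0.016, "sy":0.034, "sz":0.07, "wz":-0.0013, "aperture":0}, {"sz":0.07, "aperture":0}, {"sz":0.07, "aperture":0}, {"sz":0.04, "aperture":0}, {"sz":0.01, "aperture":0}, {"aperture":0}]' | python3 shift.py;python3 go.py 549 -337.5 218
```

```text
clock: 3.22
position: [548.9, -331.3, 238.0]
tcp_rot: [-3.132, 0.243, 0.005]
wrist_force: [0.1, -0.0, 0.5]
width: -0.0
finger_force: 0.0
t 3.2167 pos [ 548.9 -331.3  238. ] yaw -8.86 tilt [-0.0033  0.0007] d tool [ 1.1  6.1 20. ] q [-0.23  0.19 -0.06  0.   -1.33  1.65] F [ 0.1 -0.   0.5] -0.022543182178767072
```

To row units: 8 mm / 500 = 0.016, 3 mm / 500 = 0.006, 0.002 rad / 3.1416 = 0.0006.

```bash
echo '[{"sx":0.001, "sy":0.006, "sz":0.016, "wy":0.0006, "wz":0.0006, "aperture":0}, {"sx":0.001, "sy":0.006, "sz":0.016, "wy":0.0006, "wz":0.0006, "aperture":0}, {"aperture":0}, {"sz":0.002, "aperture":0}, {"sz":0.002, "aperture":0}]' | python3 shift.py;echo '[{"sz":0.002, "aperture":0}, {"aperture":0}]' | python3 shift.py ; python3 go.py 549 -337.5 218
```

```text
clock: 3.63
position: [549.6, -337.6, 222.6]
tcp_rot: [3.131, -0.246, 0.008]
wrist_force: [-0.6, 0.2, 0.2]
width: -0.0
finger_force: 0.0
clock: 3.8
position: [549.5, -337.4, 221.0]
tcp_rot: [3.131, -0.246, 0.007]
wrist_force: [0.7, -0.1, -0.6]
width: -0.1
finger_force: 0.0
t 3.8 pos [ 549.5 -337.4  221. ] yaw -8.98 tilt [ 0.0043 -0.0008] d tool [-0.5  0.1  3. ] q [-0.24  0.21 -0.07 -0.   -1.29  1.66] F [ 0.7 -0.1 -0.6] -0.09405953682233485
```

To row units: 1 mm / 500 = 0.002.

```bash
echo '[{"sz":0.002, "aperture":0}, {"sz":0.002, "aperture":0}, {"aperture":0}]' | python3 shift.py|grep -E "pos|force"; echo '[{"sz":0.002, "aperture":0}, {"aperture":0}]' | python3 shift.py|grep -E "pos|force"
```

```text
position: [549.4, -337.5, 218.7]
wrist_force: [0.2, 0.2, -0.3]
finger_force: 0.0
position: [549.6, -337.6, 218.6]
wrist_force: [-0.5, 0.3, 3.5]
finger_force: 1.9
```

To row units: 0.6 mm / 500 = 0.0012.

```bash
echo '[{"sz":0.0012, "aperture":0}, {"aperture":0}]' | python3 shift.py|grep -E "pos|force"; echo '[{"sx":-0.004, "aperture":0}, {"sx":-0.006, "aperture":0}, {"sx":-0.006, "aperture":0}, {"sx":-0.006, "aperture":0}, {"sx":-0.006, "aperture":0}, {"sx":-0.006, "aperture":0}, {"sx":-0.006, "aperture":0}, {"aperture":0}]' | python3 shift.py|grep -E "pos|force"
python3 - <<'E'
from meas import *
F=frame("side"); blob(F,(240,110,65,30),45,200,"S"); F=frame("top"); blob(F,(372,170,50,85),45,200,"T")
E
```

```text
position: [549.6, -337.7, 218.6]
wrist_force: [-1.0, 1.3, 5.5]
finger_force: 3.0
position: [529.8, -334.5, 218.6]
wrist_force: [-0.1, 0.2, 5.5]
finger_force: 3.0
S c [ 476.4 -325. ] size [59.2 86.1] ang 78.37
T c [ 476.2 -324.7] size [60.7 89. ] ang 76.77
```

To row units: -4 mm / 500 = -0.008, -2 mm / 500 = -0.004.

```bash
echo '[{"sx":-0.004, "aperture":0}, {"sx":-0.008, "aperture":0}, {"sx":-0.008, "aperture":0}, {"sx":-0.008, "aperture":0}, {"sx":-0.008, "aperture":0}, {"sx":-0.008, "aperture":0}, {"sx":-0.008, "aperture":0}, {"sx":-0.008, "aperture":0}, {"sx":-0.008, "aperture":0}, {"sx":-0.008, "aperture":0}, {"sx":-0.004, "aperture":0}, {"aperture":0}]' | python3 shift.py|grep -E "pos|force|clock"
echo '[{"aperture":0}, {"sz":-0.02, "aperture":0}, {"sz":-0.06, "aperture":85}, {"sx":-0.08, "sz":-0.08, "aperture":85}, {"sx":-0.08, "sz":-0.08, "aperture":85}, {"sx":-0.08, "sz":-0.08, "aperture":85}, {"sx":-0.08, "aperture":85}, {"aperture":85}]' | python3 shift.py|grep -E "pos|clock"
python3 - <<'E'
from meas import *
F=frame("side"); blob(F,(240,110,75,30),45,200,"S"); cv2.imwrite("pics/s2.png",cv2.resize(F[0][80:200,190:350],None,fx=4,fy=4)); F=frame("top"); blob(F,(372,170,50,95),45,200,"T");cv2.imwrite("pics/t2.png",cv2.resize(F[0][140:280,340:450],None,fx=4,fy=4))
E
```

```text
clock: 6.15
position: [490.3, -328.3, 218.6]
wrist_force: [0.4, 0.4, 7.1]
finger_force: 3.3
clock: 6.82
position: [358.2, -307.4, 348.2]
S c [ 452.1 -321.4] size [ 58.5 119.5] ang 79.68
T c [ 476.7 -324.9] size [60.8 72.8] ang 78.93
```

View pics/s2.png

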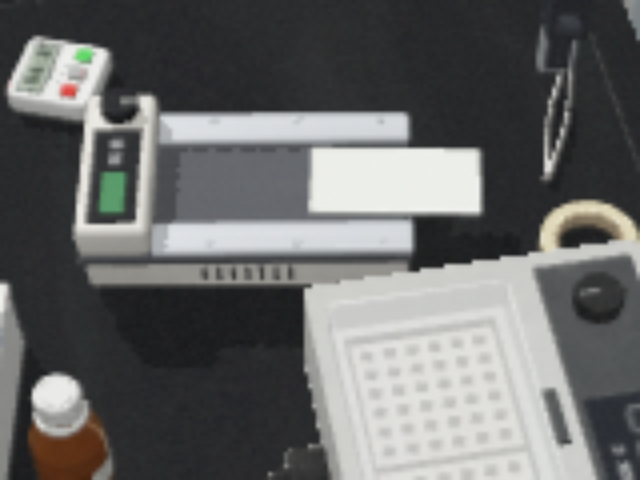

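The side view shows the plate flat and square, overhanging the front edge by about 50 mm, with its front end at crop x≈482 and the warmer edge at ≈411. Next is the grasp.

To row units: 30 mm / 500 = 0.06, 20 mm / 500 = 0.04, 0.01 rad / 3.1416 = 0.0032.

```bash
python3 go.py 418.6 -315 195; echo '[{"sx":0.06, "wz":0.0032, "aperture":85}, {"sx":0.06, "wz":0.0032, "aperture":85}, {"sz":0.04, "aperture":85}, {"sz":0.04, "aperture":85}, {"aperture":85}]' | python3 shift.py|grep -E "pos|clock|width";  python3 go.py 418.6 -315 195
```

```text
t 6.9167 pos [ 361.5 -307.8  345.9] yaw -9.02 tilt [ 0.0068 -0.0011] d tool [ 56.4  -1.8 151.3] q [-0.28 -0.3  -0.33 -0.   -1.54  1.69] F [-1.2 -0.   0.1] 84.64868569324973
clock: 7.33
position: [422.6, -317.1, 298.9]
width: 85.2
t 7.3333 pos [ 422.6 -317.1  298.9] yaw -10.12 tilt [-0.0048  0.0042] d tool [ -3.7  -1.  104. ] q [-0.26 -0.14 -0.28 -0.   -1.44  1.66] F [-0.5  0.2 -1.7] 85.19062585052474
```

To row units: 30 mm / 500 = 0.06, 20 mm / 500 = 0.04.

```bash
echo '[{"sx":-0.006, "sy":-0.002, "sz":0.06, "aperture":85}, {"sz":0.06, "aperture":85}, {"sz":0.04, "aperture":85}, {"sz":0.024, "aperture":85}, {"aperture":85}, {"aperture":85}]' | python3 shift.py|grep -E "pos|clock|width|wrist";  python3 go.py 418.6 -315 195
python3 - <<'E'
from meas import *
F=frame("side"); a=cv2.resize(F[0][80:200,190:350],None,fx=3,fy=3); F=frame("top"); b=cv2.resize(F[0][160:280,350:450],None,fx=3,fy=3);cv2.imwrite("pics/g.png",np.hstack([a,b]))
E
```

```text
clock: 7.83
position: [420.2, -316.5, 213.8]
wrist_force: [-0.0, 0.1, 0.7]
width: 84.8
t 7.8333 pos [ 420.2 -316.5  213.8] yaw -10.11 tilt [ 0.0034 -0.0014] d tool [-1.9 -1.2 18.8] q [-0.26 -0.1  -0.4   0.   -1.26  1.66] F [-0.   0.1  0.7] 84.76419906175529
```

View pics/g.png

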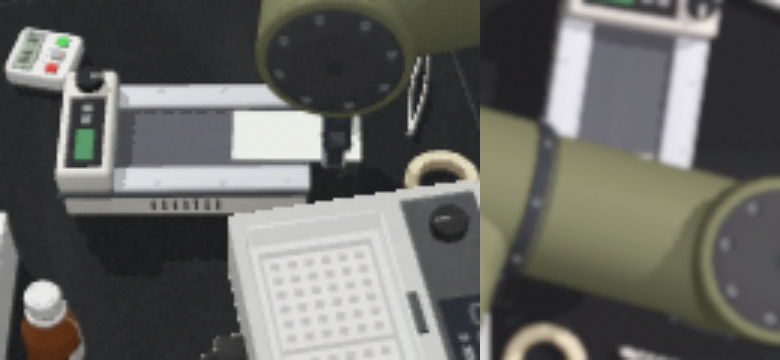

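The near finger stands beside the overhanging part, clear of the warmer edge. I'll lower the gripper and close it.

To row units: 10 mm / 500 = 0.02, 8 mm / 500 = 0.016.

```bash
echo '[{"sx":-0.002, "sy":-0.002, "sz":0.02, "aperture":85}, {"sx":-0.002, "sz":0.016, "aperture":85}, {"aperture":85}, {"aperture":58}, {"aperture":55}, {"aperture":50}, {"aperture":50}, {"aperture":50}]' | python3 shift.py 30|grep -E "pos|clock|width|force"; echo '[{"aperture":50}, {"aperture":50}, {"aperture":50}]' | python3 shift.py 90|grep -E "pos|clock|width|force"
```

```text
clock: 8.6
position: [418.2, -315.0, 195.5]
wrist_force: [-0.7, -0.9, 0.6]
width: 59.1
finger_force: 32.1
clock: 8.85
position: [418.3, -315.1, 195.7]
wrist_force: [-0.3, 0.1, 4.4]
width: 56.8
finger_force: 94.5
```

```bash
echo '[{"sz":-0.006, "aperture":50}, {"sz":-0.01, "aperture":50}, {"sz":-0.016, "aperture":50}, {"sz":-0.02, "aperture":50}, {"sz":-0.02, "aperture":50}, {"aperture":50}, {"aperture":50}]' | python3 shift.py|grep -E "pos|clock|width|force"
python3 - <<'E'
from meas import *
F=frame("side"); a=cv2.resize(F[0][60:200,190:350],None,fx=4,fy=4); cv2.imwrite("pics/l.png",a)
E
```

```text
clock: 9.43
position: [418.2, -314.9, 232.1]
wrist_force: [0.0, 0.3, -1.5]
width: 56.4
finger_force: 95.4
```

View pics/l.png

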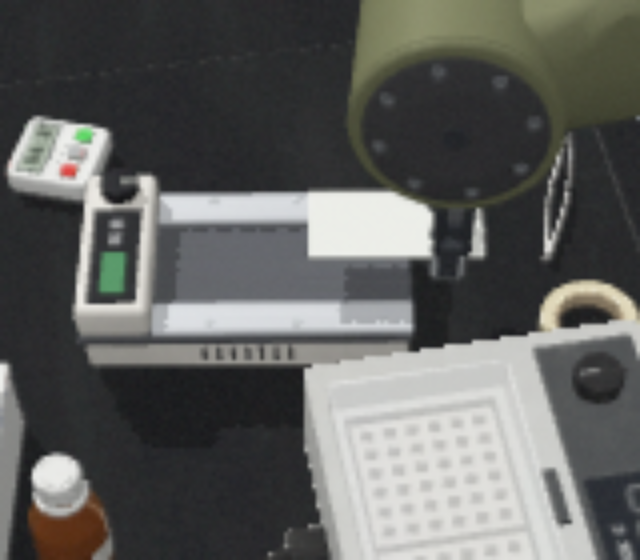

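The plate is lifted, level and held near its front end (finger at crop (448,240), plate spanning x 308–485). Next I'll refine the chamber's lateral position from brightness profiles while raising the arm.

To row units: -30 mm / 500 = -0.06, -20 mm / 500 = -0.04.

```bash
echo '[{"sz":-0.04, "aperture":50}, {"sz":-0.06, "aperture":50}, {"sz":-0.06, "aperture":50}, {"sz":-0.06, "aperture":50}, {"aperture":50}]' | python3 shift.py|grep -E "pos|clock|width|force"
python3 - <<'E'
from h import *
a=np.radians(-2.35); ux=np.array([np.cos(a),np.sin(a)]); uy=np.array([-ux[1],ux[0]])
O=np.array([579,292])
for n in("top","side"):
    F=frame(n); g=cv2.cvtColor(F[0],cv2.COLOR_BGR2GRAY).astype(np.float32)
    for z in(40,24):
        ys=np.arange(-60,61,2.); acc=0
        for x in range(-40,41,5):
            P=np.c_[O+x*ux+ys[:,None]*uy,np.full(len(ys),z)]; uv=proj(F,P).astype(np.float32)
            acc=acc+cv2.remap(g,uv[:,:1].copy(),uv[:,1:].copy(),1)[:,0]/17
        print(n,z,[(int(y),int(v)) for y,v in zip(ys,acc)])
    for z,r in((24,(-80,-40)),(40,(50,90))):
        xs=np.arange(*r,2.); acc=0
        for y in range(-18,19,4):
            P=np.c_[O+xs[:,None]*ux+y*uy,np.full(len(xs),z)]; uv=proj(F,P).astype(np.float32)
            acc=acc+cv2.remap(g,uv[:,:1].copy(),uv[:,1:].copy(),1)[:,0]/10
        print(n,"x z",z,[(int(y),int(v)) for y,v in zip(xs,acc)])
E
```

```text
clock: 9.9
position: [418.0, -315.5, 347.7]
wrist_force: [-0.5, -0.4, 0.9]
width: 56.5
finger_force: 95.6
top 40 [(-60, 43), (-58, 44), (-56, 50), (-54, 65), (-52, 87), (-50, 104), (-48, 116), (-46, 127), (-44, 140), (-42, 147), (-40, 143), (-38, 134), (-36, 139), (-34, 155), (-32, 177), (-30, 193), (-28, 202), (-26, 206), (-24, 211), (-22, 220), (-20, 232), (-18, 240), (-16, 245), (-14, 246), (-12, 246), (-10, 247), (-8, 247), (-6, 247), (-4, 247), (-2, 247), (0, 247), (2, 247), (4, 247), (6, 247), (8, 247), (10, 246), (12, 246), (14, 246), (16, 246), (18, 246), (20, 246), (22, 244), (24, 237), (26, 216), (28, 184), (30, 151), (32, 140), (34, 145), (36, 143), (38, 132), (40, 125), (42, 128), (44, 123), (46, 102), (48, 70), (50, 46), (52, 36), (54, 33), (56, 33), (58, 33), (60, 33)]
top 24 [(-60, 43), (-58, 43), (-56, 43), (-54, 44), (-52, 51), (-50, 66), (-48, 88), (-46, 105), (-44, 117), (-42, 127), (-40, 140), (-38, 147), (-36, 144), (-34, 135), (-32, 139), (-30, 154), (-28, 176), (-26, 192), (-24, 201), (-22, 205), (-20, 210), (-18, 219), (-16, 230), (-14, 239), (-12, 244), (-10,
[... 1982 characters left out ...]
(18, 235), (20, 235), (22, 235), (24, 235), (26, 235), (28, 235), (30, 207), (32, 163), (34, 128), (36, 75), (38, 120), (40, 149), (42, 115), (44, 88), (46, 72), (48, 40), (50, 30), (52, 30), (54, 29), (56, 29), (58, 29), (60, 30)]
side x z 24 [(-80, 41), (-78, 41), (-76, 41), (-74, 39), (-72, 37), (-70, 36), (-68, 33), (-66, 32), (-64, 32), (-62, 68), (-60, 164), (-58, 229), (-56, 231), (-54, 231), (-52, 231), (-50, 231), (-48, 231), (-46, 232), (-44, 232), (-42, 233)]
side x z 40 [(50, 227), (52, 208), (54, 192), (56, 192), (58, 185), (60, 125), (62, 139), (64, 149), (66, 122), (68, 78), (70, 121), (72, 151), (74, 148), (76, 109), (78, 91), (80, 84), (82, 64), (84, 61), (86, 64), (88, 65)]
```

To row units: -30 mm / 500 = -0.06, -15 mm / 500 = -0.03, -0.045 rad / 3.1416 = -0.0143.

```bash
echo '[{"wz":-0.0143, "aperture":50}, {"wz":-0.0143, "aperture":50}, {"wz":-0.0143, "aperture":50}, {"sx":0.004, "sy":-0.03, "aperture":50}, {"sx":0.008, "sy":-0.06, "aperture":50}, {"sx":0.008, "sy":-0.06, "aperture":50}, {"sx":0.008, "sy":-0.06, "aperture":50}, {"sx":0.008, "sy":-0.06, "aperture":50}, {"sx":0.008, "sy":-0.06, "aperture":50}, {"sx":0.008, "sy":-0.06, "aperture":50}, {"sx":0.008, "sy":-0.06, "aperture":50}, {"sx":0.008, "sy":-0.06, "aperture":50}]' | python3 shift.py|grep -E "pos|clock|width"
echo '[{"sx":0.008, "sy":-0.06, "aperture":50}, {"sx":0.008, "sy":-0.06, "aperture":50}, {"sx":0.008, "sy":-0.06, "aperture":50}, {"sx":0.008, "sy":-0.06, "aperture":50}, {"sx":0.008, "sy":-0.06, "aperture":50}, {"sx":0.008, "sy":-0.06, "aperture":50}, {"sx":0.008, "sy":-0.06, "aperture":50}, {"sx":0.008, "sy":-0.06, "aperture":50}, {"sx":0.008, "sy":-0.06, "aperture":50}, {"sx":0.008, "sy":-0.06, "aperture":50}, {"sx":0.004, "sy":-0.03, "aperture":50}, {"aperture":50}]' | python3 shift.py|grep -E "pos|clock|width"; python3 go.py 500.9 295.6 225
```

```text
clock: 11.0
position: [461.8, -59.9, 339.1]
width: 56.6
clock: 12.0
position: [517.1, 254.0, 338.0]
width: 56.5
t 12.0 pos [517.1 254.  338. ] yaw -2.26 tilt [ 0.0003 -0.003 ] d tool [-17.9 -41.3 112.9] q [ 0.81 -0.02 -0.1   0.   -1.5   0.73] F [-0.4 -0.6 -1.1] 56.50272824751548
```

To row units: 30 mm / 500 = 0.06, 20 mm / 500 = 0.04.

```bash
echo '[{"sx":-0.012, "sy":-0.028, "aperture":50}, {"sx":-0.012, "sy":-0.028, "aperture":50}, {"sx":-0.012, "sy":-0.026, "aperture":50}, {"sz":0.06, "aperture":50}, {"sz":0.06, "aperture":50}, {"sz":0.06, "aperture":50}, {"sz":0.04, "aperture":50}, {"aperture":50}, {"aperture":50}]' | python3 shift.py|grep -E "clock|width"; python3 go.py 500.9 295.6 177.7
python3 - <<'E'
from h import *
F=frame("side"); G=frame("top")
cv2.imwrite("pics/h.png",np.hstack([cv2.resize(F[0][320:410,220:340],None,fx=4,fy=4)[:360],cv2.resize(G[0][140:230,130:210],None,fx=4,fy=4)]))
E
```

```text
clock: 12.75
width: 56.9
t 12.75 pos [501.1 293.  230.3] yaw -2.38 tilt [ 0.0027 -0.0027] d tool [-0.4 -2.7 52.6] q [ 0.88  0.04 -0.24  0.   -1.29  0.65] F [-0.1  0.3 -0.4] 56.908171171576576
```

View pics/h.png

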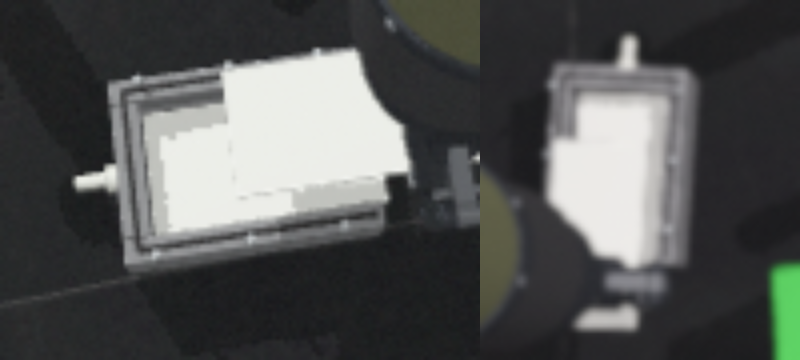

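The side view shows the plate held above the stack, its rear edge running from crop (225,68) to (237,198). The fingers are ahead of the mouth. Next I'll check its lateral position.

```bash
python3 - <<'E'
from h import *
S=frame("side");T=frame("top")
a=np.radians(-2.35); ux=np.array([np.cos(a),np.sin(a)]); uy=np.array([-ux[1],ux[0]]); O=np.array([578.5,292.5])
def loc(F,uv,z):
    P=ray(F,uv,z)[:,:2]-O; return np.c_[P@ux,P@uy].round(1).tolist()
s=lambda x,y:[x/4+220-.4,y/4+320-.4]; t=lambda x,y:[(x-480)/4+130-.4,y/4+140-.4]
print("S rear R,L; front L",loc(S,[s(225,68),s(237,198),s(409,174)],79.6))
print("T rear L; front L,R",loc(T,[t(553,137),t(575,327),t(638,329)],79.6))
for n,F in(("S",S),("T",T)):
    g=cv2.cvtColor(F[0],cv2.COLOR_BGR2GRAY).astype(np.float32); ys=np.arange(-44,45,2.)
    for x0 in((-20,10),):
        acc=0
        for x in range(x0[0],x0[1],4):
            uv=proj(F,np.c_[O+x*ux+ys[:,None]*uy,np.full(len(ys),79.6)]).astype(np.float32); acc=acc+cv2.remap(g,uv[:,:1].copy(),uv[:,1:].copy(),1)[:,0]/8
        print(n,[(int(y),int(v)) for y,v in zip(ys,acc)])
E
```

```text
S rear R,L; front L [[15.2, -34.2], [17.9, 26.9], [-65.8, 28.2]]
T rear L; front L,R [[20.8, 29.4], [-101.8, 6.4], [-101.3, -34.2]]
S [(-44, 39), (-42, 40), (-40, 39), (-38, 39), (-36, 75), (-34, 154), (-32, 216), (-30, 235), (-28, 236), (-26, 236), (-24, 236), (-22, 236), (-20, 236), (-18, 236), (-16, 236), (-14, 236), (-12, 236), (-10, 236), (-8, 236), (-6, 236), (-4, 236), (-2, 236), (0, 236), (2, 236), (4, 236), (6, 236), (8, 236), (10, 236), (12, 236), (14, 236), (16, 236), (18, 236), (20, 236), (22, 236), (24, 236), (26, 233), (28, 220), (30, 234), (32, 235), (34, 221), (36, 216), (38, 171), (40, 131), (42, 83), (44, 69)]
T [(-44, 149), (-42, 171), (-40, 185), (-38, 191), (-36, 193), (-34, 196), (-32, 206), (-30, 219), (-28, 229), (-26, 233), (-24, 234), (-22, 234), (-20, 234), (-18, 234), (-16, 234), (-14, 234), (-12, 234), (-10, 234), (-8, 234), (-6, 234), (-4, 234), (-2, 234), (0, 234), (2, 234), (4, 234), (6, 234), (8, 234), (10, 234), (12, 234), (14, 234), (16, 233), (18, 233), (20, 233), (22, 233), (24, 231), (26, 226), (28, 209), (30, 177), (32, 128), (34, 78), (36, 48), (38, 37), (40, 35), (42, 35), (44, 36)]
```

To row units: 15 mm / 500 = 0.03, 8 mm / 500 = 0.016.

```bash
echo '[{"sy":-0.0048, "sz":0.03, "aperture":50}, {"sz":0.03, "aperture":50}, {"sz":0.016, "aperture":50}, {"sz":0.01, "aperture":50}, {"aperture":50}, {"aperture":50}]' | python3 shift.py|grep -E "clock|width|force"; python3 go.py 500.9 295.6 177.7
python3 - <<'E'
from h import *
F=frame("side"); G=frame("top")
cv2.imwrite("pics/i.png",np.hstack([cv2.resize(F[0][320:410,220:340],None,fx=4,fy=4)[:360],cv2.resize(G[0][140:230,130:210],None,fx=4,fy=4)]))
E
```

```text
clock: 13.45
wrist_force: [-0.2, -0.1, -0.4]
width: 56.5
finger_force: 95.7
t 13.45 pos [501.9 295.6 188.7] yaw -2.39 tilt [ 0.0048 -0.0004] d tool [-1.1  0.1 11. ] q [ 0.88  0.08 -0.28  0.   -1.21  0.65] F [-0.2 -0.1 -0.4] 56.52021637750226
```

View pics/i.png

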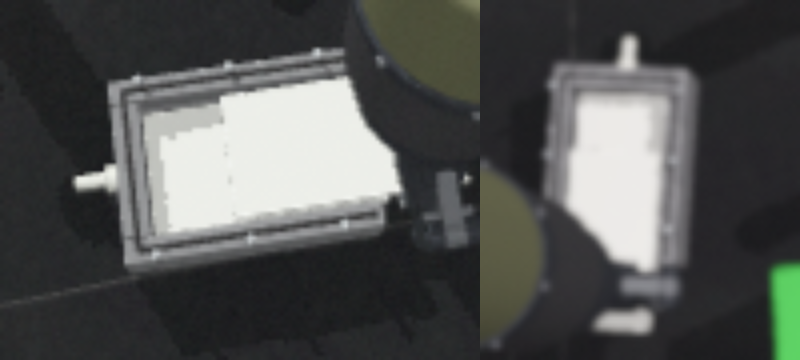

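The plate lies between the walls in both views. In the top crop its left edge is at 568 against the stack's 574, as expected for its height. I'll lower the last 11 mm, watching the force.

To row units: 3 mm / 500 = 0.006, 2 mm / 500 = 0.004.

```bash
echo '[{"sz":0.006, "aperture":50}, {"sz":0.006, "aperture":50}, {"sz":0.004, "aperture":50}, {"aperture":50}]' | python3 shift.py|grep -E "clock|pos|wrist";for i in 1;do echo '[{"sz":0.002, "aperture":50}, {"sz":0.002, "aperture":50}, {"aperture":50}]' | python3 shift.py|grep -E "clock|pos|wrist";done
```

```text
clock: 13.88
position: [501.5, 295.4, 179.2]
wrist_force: [-1.4, 0.4, -0.8]
clock: 14.13
position: [501.8, 295.6, 178.2]
wrist_force: [-1.5, -0.3, -0.0]
```

To row units: 1 mm / 500 = 0.002.

```bash
echo '[{"sz":0.002, "aperture":50}, {"aperture":50}]' | python3 shift.py|grep -E "clock|pos|wrist"
```

```text
clock: 14.3
position: [502.0, 295.7, 177.9]
wrist_force: [-1.4, -1.1, 4.7]
```

To row units: -40 mm / 500 = -0.08, -35 mm / 500 = -0.07.

```bash
echo '[{"aperture":56}, {"aperture":58}, {"aperture":60}, {"aperture":62}, {"aperture":64}, {"aperture":75}, {"aperture":85}, {"aperture":85}]' | python3 shift.py 20|grep -E "clock|pos|width|force"
echo '[{"sz":-0.01, "aperture":85}, {"sz":-0.04, "aperture":85}, {"sz":-0.07, "aperture":85}, {"sx":-0.08, "sz":-0.04, "aperture":0}, {"sx":-0.08, "aperture":0}, {"sx":-0.08, "aperture":0}, {"aperture":0}, {"aperture":0}]' | python3 shift.py|grep -E "clock|pos|width|force"
python3 - <<'E'
from meas import *
F=frame("side"); G=frame("top")
cv2.imwrite("pics/j.png",np.hstack([cv2.resize(F[0][320:410,220:340],None,fx=4,fy=4)[:360],cv2.resize(G[0][140:230,130:210],None,fx=4,fy=4)]))
E
```

```text
clock: 14.97
position: [501.7, 295.4, 176.7]
wrist_force: [0.6, 0.5, -0.3]
width: 84.9
finger_force: 0.0
clock: 15.63
position: [382.9, 300.7, 256.2]
wrist_force: [0.9, 0.2, -0.3]
width: 24.7
finger_force: 0.0
```

View pics/j.png

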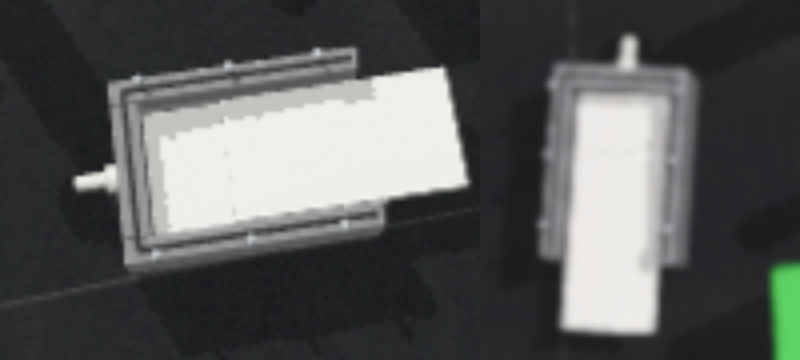

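The plate lies flat on the stack between the walls, its front end about 40 mm out (side crop x≈455, top crop row 330). Now I'll push with shut fingers from the front.

To row units: 25 mm / 500 = 0.05, 20 mm / 500 = 0.04.

```bash
python3 go.py 447 297.9 190; echo '[{"sx":0.04, "sz":0.04, "aperture":0}, {"sx":0.05, "sz":0.04, "aperture":0}, {"sx":0.04, "sz":0.04, "aperture":0}, {"sz":0.01, "aperture":0}, {"aperture":0}, {"aperture":0}]' | python3 shift.py|grep -E "clock|pos|width|force";python3 go.py 447 297.9 190
```

```text
t 15.7333 pos [384.4 300.7 255.8] yaw -2.36 tilt [0.0049 0.0003] d tool [62.3  0.2 66.1] q [ 1.08 -0.24 -0.45  0.   -1.36  0.45] F [-0.2  0.1 -0.3] 9.295309326845706
clock: 16.23
position: [450.1, 297.4, 190.0]
wrist_force: [-0.7, 0.6, 0.9]
width: -0.1
finger_force: 0.0
t 16.2333 pos [450.1 297.4 190. ] yaw -2.47 tilt [ 0.0034 -0.0022] d tool [-3.1 -0.4  0. ] q [ 0.96 -0.04 -0.39  0.   -1.22  0.57] F [-0.7  0.6  0.9] -0.10842145640031366
```

The rows are not in the units I measure in: shifts go in shares of 0.5 m and turns go in shares of pi rad. I convert before sending: 4 mm / 500 = 0.008, 2 mm / 500 = 0.004.

```bash
echo '[{"sx":0.004, "aperture":0}, {"sx":0.008, "aperture":0}, {"sx":0.008, "aperture":0}, {"sx":0.008, "aperture":0}, {"sx":0.008, "aperture":0}, {"sx":0.008, "aperture":0}, {"sx":0.008, "aperture":0}, {"sx":0.008, "aperture":0}, {"sx":0.008, "aperture":0}, {"sx":0.008, "aperture":0}, {"sx":0.008, "aperture":0}, {"aperture":0}]' | python3 shift.py|grep -E "clock|pos|force";echo '[{"sx":0.004, "aperture":0}, {"sx":0.004, "aperture":0}, {"sx":0.004, "aperture":0}, {"aperture":0}]' | python3 shift.py|grep -E "clock|pos|force"
python3 - <<'E'
from h import *
a=np.radians(-2.35); ux=np.array([np.cos(a),np.sin(a)]); uy=np.array([-ux[1],ux[0]]); O=np.array([578.5,292.5])
F=frame("side"); g=cv2.cvtColor(F[0],cv2.COLOR_BGR2GRAY).astype(np.float32)
xs=np.arange(-90,70,2.)
for y in(-15,22):
    uv=proj(F,np.c_[O+xs[:,None]*ux+y*uy,np.full(len(xs),27)]).astype(np.float32); print(y,[(int(x),int(v)) for x,v in zip(xs,cv2.remap(g,uv[:,:1].copy(),uv[:,1:].copy(),1)[:,0]) if x<-54 or x>20])
E
```

```text
clock: 17.23
position: [492.0, 295.9, 190.4]
wrist_force: [-0.1, 0.4, -0.1]
finger_force: 0.0
clock: 17.57
position: [497.6, 295.7, 190.6]
wrist_force: [-0.9, 0.7, -0.3]
finger_force: 0.0
-15 [(-90, 42), (-88, 44), (-86, 46), (-84, 44), (-82, 46), (-80, 46), (-78, 45), (-76, 45), (-74, 45), (-72, 44), (-70, 44), (-68, 44), (-66, 44), (-64, 44), (-62, 46), (-60, 73), (-58, 160), (-56, 236), (22, 237), (24, 237), (26, 237), (28, 237), (30, 238), (32, 237), (34, 237), (36, 237), (38, 237), (40, 237), (42, 237), (44, 237), (46, 237), (48, 236), (50, 230), (52, 208), (54, 194), (56, 193), (58, 190), (60, 167), (62, 108), (64, 151), (66, 147), (68, 91)]
22 [(-90, 47), (-88, 44), (-86, 44), (-84, 44), (-82, 43), (-80, 46), (-78, 53), (-76, 53), (-74, 44), (-72, 50), (-70, 130), (-68, 240), (-66, 237), (-64, 237), (-62, 237), (-60, 237), (-58, 236), (-56, 236), (22, 237), (24, 237), (26, 237), (28, 237), (30, 237), (32, 237), (34, 236), (36, 236), (38, 237), (40, 237), (42, 237), (44, 237), (46, 237), (48, 237), (50, 237), (52, 229), (54, 194), (56, 193), (58, 191), (60, 170), (62, 105), (64, 155), (66, 148), (68, 88)]
```

To row units: 2 mm / 500 = 0.004.

```bash
echo '[{"sx":0.004, "aperture":0}, {"sx":0.004, "aperture":0}, {"sx":0.004, "aperture":0}, {"aperture":0}]' | python3 shift.py|grep -E "pos|wrist";echo '[{"sx":0.002, "aperture":0}, {"sx":0.002, "aperture":0}, {"aperture":0}]' | python3 shift.py|grep -E "pos|wrist";echo '[{"sx":0.002, "aperture":0}, {"aperture":0}]' | python3 shift.py|grep -E "pos|wrist"
```

```text
position: [503.7, 295.4, 190.5]
wrist_force: [0.1, 0.0, -0.3]
position: [505.5, 295.3, 190.5]
wrist_force: [-0.3, 0.0, -0.0]
position: [506.5, 295.3, 190.6]
wrist_force: [0.1, 0.2, 0.4]
```

To row units: 1 mm / 500 = 0.002.

```bash
echo '[{"sx":0.002, "aperture":0}, {"aperture":0}]' | python3 shift.py|grep -E "pos|wrist";echo '[{"sx":0.002, "aperture":0}, {"aperture":0}]' | python3 shift.py|grep -E "pos|wrist"
```

```text
position: [507.5, 295.3, 190.5]
wrist_force: [0.4, 0.5, -0.2]
position: [508.2, 295.3, 190.5]
wrist_force: [-1.9, 0.7, 0.8]
```

To row units: 1 mm / 500 = 0.002.

```bash
echo '[{"sx":0.002, "aperture":0}, {"aperture":0}]' | python3 shift.py|grep -E "pos|wrist"; echo '[{"sx":0.0014, "aperture":0}, {"aperture":0}]' | python3 shift.py|grep -E "pos|wrist"
```

```text
position: [508.6, 295.3, 190.4]
wrist_force: [-7.3, 0.5, 3.4]
position: [508.9, 295.3, 190.3]
wrist_force: [-10.7, 0.0, 5.4]
```

Solid stop: the plate is home. I'll back off and check.

To row units: -40 mm / 500 = -0.08, -30 mm / 500 = -0.06.

```bash
echo '[{"sx":-0.006, "aperture":0}, {"sx":-0.04, "aperture":0}, {"sx":-0.08, "sz":-0.04, "aperture":0}, {"sx":-0.08, "sz":-0.08, "aperture":0}, {"sx":-0.04, "sz":-0.06, "aperture":0}, {"aperture":0}, {"aperture":0}]' | python3 shift.py|grep -E "clock|pos|force"
python3 - <<'E'
from meas import *
F=frame("side"); G=frame("top"); blob(F,(250,335,75,55),27,150,"S"); blob(G,(150,155,48,60),27,150,"T")
cv2.imwrite("pics/k.png",np.hstack([cv2.resize(F[0][320:410,220:340],None,fx=4,fy=4)[:360],cv2.resize(G[0][140:230,130:210],None,fx=4,fy=4)]))
E
```

```text
clock: 19.62
position: [399.7, 300.4, 271.3]
wrist_force: [-0.6, -0.4, -0.4]
finger_force: 0.0
S c [580.1 293.6] size [ 65.1 122.2] ang 87.56
T c [580.  293.1] size [ 64.1 123.7] ang 87.58
```

View pics/k.png

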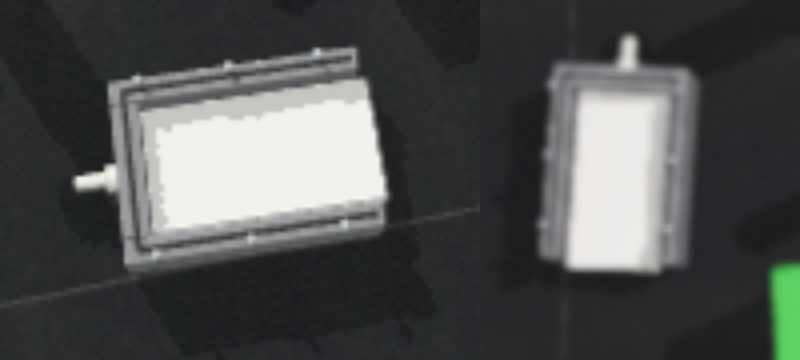

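The plate is home, square and flush with the stack in both views (front end at side crop x≈385, top crop row 270). Handing in.

```bash
python3 -c "
from plant import ctrl, camrig
print(ctrl.close_job())"
```

```text
the job is handed in; nothing more can be done
None
```

The ceramic plate was slid out, gripped, laid on the stack and pushed home against the closed end; both cameras show it square and flush, and the job was handed in at about 19.7 s (no verdict was returned).

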